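Reset the tripped channel of the bench supply

TASK

One of the bench supply's three channels has tripped: its breaker lever stands upright, midway between off (towards you) and on (away from you). Wind that channel's dial down to zero first, then reset its breaker by pushing the lever fully off and from there fully on, and only then bring the dial back up to the setting it had at the start. Leave the levers and dials of the other two channels, one running and one switched off on purpose, exactly as they are.

Things in the scene. Friction and masses are not known exactly. Their poses are not given: they have to be found in the camera images.
- module_a: one of three identical modules, 80 mm apart in any order, on a low steel case 172x262 mm. Aluminium plate 150x78.5x3 mm; origin: centre of its underside, 55 mm over the counter; x away from the robot, y left. White breaker 60x52 mm at x=-41, face 25 mm up; dial on a vertical axis at x=+28, y=0; sockets 11 mm high at x=+66
- lever_a (a joint): toggle of module_a's breaker, rad: 0 fully off (leans 0.5 rad to the robot), 0.5 upright, midway, 1.0 fully on (leans 0.5 rad away). Pivot along module y at x=-41, z=21 mm over the module's origin; lever 32 mm wide (y), 9 mm thick, reaches 35 mm from the pivot; stays where it is left
- lever_a_tip (a point): end of module_a's toggle lever, 35 mm from its pivot
- dial_a (a joint): dial of module_a, rad, grows clockwise from above: 0 zero stop, 4.71 full; 11 marks, 0 to 10, 0.471 rad apart, long at 0, 5, 10. At 0 the pointer looks along module (-x,+y), at mark 5 along +x. Grip bar 44 mm long (along the pointer), 11 mm wide, 10 to 29 mm over the module's origin, on a round skirt of 43 mm
- dial_a_pointer (a point): pointer end (white line) of module_a's dial bar, 22 mm from the dial's axis, 29 mm over the module's origin
- module_b: another module, the same as module_a in every size
- lever_b (a joint): toggle of module_b's breaker, rad: 0 fully off (leans 0.5 rad to the robot), 0.5 upright, midway, 1.0 fully on (leans 0.5 rad away)
- lever_b_tip (a point): end of module_b's toggle lever, 35 mm from its pivot
- dial_b (a joint): dial of module_b, rad, grows clockwise from above: 0 zero stop, 4.71 full
- dial_b_pointer (a point): pointer end (white line) of module_b's dial bar, 22 mm from the dial's axis, 29 mm over the module's origin
- module_c: another module, the same as module_a in every size
- lever_c (a joint): toggle of module_c's breaker, rad: 0 fully off (leans 0.5 rad to the robot), 0.5 upright, midway, 1.0 fully on (leans 0.5 rad away)
- lever_c_tip (a point): end of module_c's toggle lever, 35 mm from its pivot
- dial_c (a joint): dial of module_c, rad, grows clockwise from above: 0 zero stop, 4.71 full
- dial_c_pointer (a point): pointer end (white line) of module_c's dial bar, 22 mm from the dial's axis, 29 mm over the module's origin

How it is judged:
By the outcome, as a careful person would: the job done as asked, in the order asked, and still so for the second after the job is handed in, with the robot touching nothing.
It also fails if it takes over 66 s, if anything falls off the work surface, if the arm or the gripper's body presses on something with over 40 N, if the wrist force passes 120 N, or if a joint passes its speed limit or range.

ROBOT

A 7-joint arm with a two-finger parallel gripper is mounted at the origin on a cart in front of the work surface, level with it; the furniture and walls round the work are solid. World frame = base frame: x ahead of the robot, y to its left, z up, the work surface at z = 0. Lengths are in m, angles in rad, forces in N, time in s.
With the tool pointing down it reaches from about 0.35 to 0.9 m from the base axis. Payload 8.1 kg.
Tool frame: the origin (TCP) lies between the finger pads; the fingertips stand 8 mm ahead of it and the grasp point (between the pads) lies 11 mm behind it; z points along the fingers, x is the direction in which the jaws open and shut, and the axes are right-handed (so a half turn about z gives the same grasp; the last joint's range is limited). The gripper opens to 92 mm and grips with 3 to 60 N. Pads are 19 mm wide; open, the fingers measure 130 mm over their backs; the gripper's body (75 mm by 190 mm) begins 47 mm behind the grasp point.
Start: joints at [1.246, 0.434, 0.025, 1.573, -0.012, 1.134, -0.075], TCP at [0.137, -0.61, 0.235] pointing down, gripper open.
Joint ranges: [-2.62, 2.62], [-0.44, 2.09], [-1.27, 1.32], [0.08, 2.57], [-1.32, 4.46], [0.12, 2], [-2.74, 2.74]. Speed limits (rad/s): [2.22, 2.22, 3.01, 3.01, 3.14, 3.14, 3.14].

INTERFACE

Orientations are given as a rotation vector (axis times angle).
In Python, from cell import arm, cams, workorder, finder gives the robot as it stands.
- The arm moves only by the tool servo_tool, never from a script. Its argument "plan" is a list of rows, each a list of 7 numbers: the shift along the tool's x, y, z in m, then the turn, a rotation vector about the tool's x, y, z in degrees, then the closure, from 0 (fully open) to 1 (shut). In form: [[dx, dy, dz, wx, wy, wz, jaw], ...]. A call has 1 to 8 rows; each row is the pose to reach, as a shift and turn from the pose commanded when the call began, along the tool's axes at that moment; what a row does not reach only later rows make up. A row lasts 1/10 s, in which the tool goes at most 50 mm and 8.59 degrees, less where a joint would pass 70% of its speed; a pose out of reach is approached as far as the arm can. A call with a gripper value outside its range is refused whole. The fingers move at their own pace and stop on an object; "force" is the grip in N (left out, the last holds). Time passes only in rows, so rows that repeat a pose let the fingers close. It gives the time, the measured TCP pose, the force and the opening at its end, in the units of the state.
- arm.observe(): the state, without advancing time (a new reading comes with each control period).
- cams.get_image(name): name is "side" or "top" or "wrist"; returns a dict with "color" (400x640x3 uint8, red, green, blue), "camera_matrix" (3x3 intrinsics, pixels), "camera_from_world" (4x4, takes a point from world to camera coordinates). Camera axes: x right, y up, looking along -z (the intrinsics and any distortion apply to the point x, -y, -z); pixel columns grow to the right and rows downward; lengths in m; the calibration is good to about 2 mm. A picture is of the moment at which its call begins. There is no depth.
- workorder.sign_off(): hands the job in, once; it reports no verdict.
Trained networks look in the newest picture that a camera, given by its name, has taken for a name from the list of things; names that differ only in an ending like _2 or _b are one class to them, and where a whole thing is asked for, a point or a joint stands for the part that bears it (a point fixed in the world has none). Each returns a list of dicts, best first, with "score" (0 to 1); they miss things now and then, are a little off and sometimes report something else, mostly with a low value. They report only what shows in the picture. A call takes as long as a camera call.
- finder.silhouettes(camera, query): "region" (400x640 bool, what is visible of it) and "point" ([row, column] in pixels, amid what is visible of it).
The state is a dict: "clock": time; "joints": joint angles; "dq": joint speeds; "joint_efforts": joint torques, N m; "position": TCP position; "ee_rot": TCP orientation; "force": force on the tool from outside, world axes, zero at the start; "ft_torque": the same for the moment, N m; "width": opening from 0.0 (shut) to 1.0 (fully open).
Only numpy, scipy, OpenCV 4.12 (cv2) and the standard library are available. Lean on these libraries where they do the work, as an engineer would, in place of code of your own. Each camera call takes 0.05 s, during which the arm holds its last target.

## Working session

There is one attempt and no reset: what is moved stays moved. The work goes in short steps, Python scripts to look and compute and a tool call to move; the robot and the scene stay as the last step left them, time stands still between calls to the robot, and variables do not carry over. Pictures are saved under pics/ and viewed, and the job is handed in when it is done.

Besides the shell and the picture viewer there is one more tool, called after "Emit:" by a JSON object that holds its "method" and its "body". servo_tool: Moves the arm, as the interface text tells. Its arguments: {"type":"object","properties":{"plan":{"type":"array"},"force":{"type":"number"}},"required":["plan"]}

```bash
ls; mkdir -p pics; cat > h.py <<'E'
import numpy as np, cv2
from cell import arm,cams,workorder,finder
def proj(im,P):
    P=np.atleast_2d(P); T=np.array(im["camera_from_world"]);K=np.array(im["camera_matrix"])
    c=P@T[:3,:3].T+T[:3,3]; c=c*[1,-1,-1]; u=c@K.T; return u[:,:2]/u[:,2:]
def unproj(im,px,z):
    T=np.array(im["camera_from_world"]);K=np.array(im["camera_matrix"])
    px=np.atleast_2d(px); d=np.c_[px,np.ones(len(px))]@np.linalg.inv(K).T*[1,-1,-1]
    R=T[:3,:3];o=-R.T@T[:3,3];w=d@R
    return o+w*((z-o[2])/w[:,2:])
def save(im,n): cv2.imwrite("pics/"+n,im["color"][:,:,::-1])
E
python3 - <<'E'
from h import *
print(arm.observe())
for n in ["side","top","wrist"]:
    im=cams.get_image(n); save(im,n+"0.png"); 
    T=np.array(im["camera_from_world"]);print(n,-T[:3,:3].T@T[:3,3],[k for k in im])
E
```

```text
pics
{'clock': 0.0, 'joints': array([ 1.24639052,  0.43522147,  0.02495346,  1.57412416, -0.01162016,
        1.1340285 , -0.07504323]), 'dq': array([ 0.00088741, -0.00122399, -0.00011912,  0.00180548,  0.00055672,
       -0.00094466, -0.00207573]), 'joint_efforts': array([-1.57033101e-03, -6.67862391e+01,  9.84345339e-01, -3.14457929e+01,
       -6.04927051e-02,  4.29895695e-02,  1.57472796e-04]), 'position': array([ 0.13733919, -0.60918339,  0.23393523]), 'ee_rot': array([-2.45292712e+00,  1.96136191e+00,  2.12050919e-03]), 'force': array([ 0.38900159, -0.02793349, -0.24809161]), 'ft_torque': array([ 0.04511264, -0.03827045,  0.02335981]), 'width': 0.9999494673047272}
side [ 0.60811411 -0.6510316   0.60058721] ['color', 'camera_matrix', 'camera_from_world']
top [0.49847717 0.02019281 0.95336467] ['color', 'camera_matrix', 'camera_from_world']
wrist [ 0.20694251 -0.59256224  0.38288577] ['color', 'camera_matrix', 'camera_from_world']
```

View pics/top0.png

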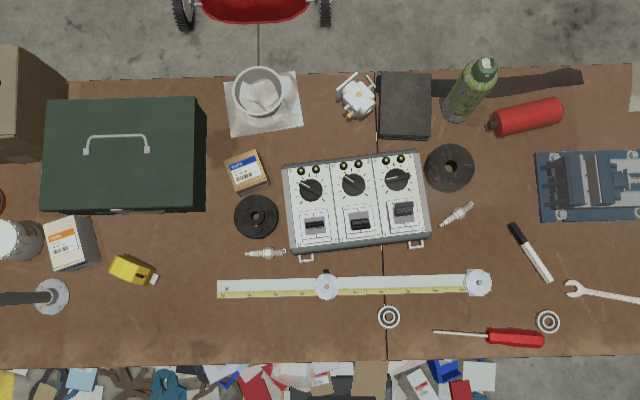

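View pics/side0.png

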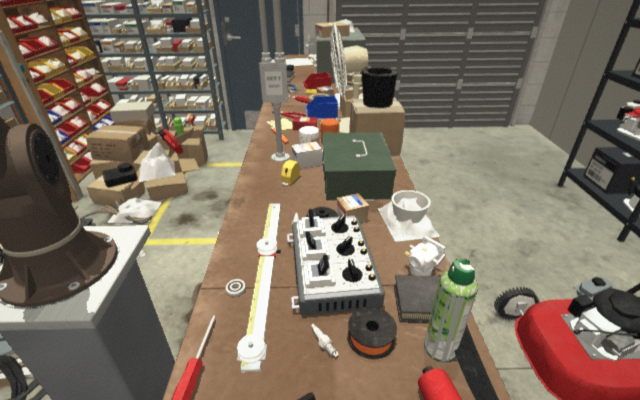

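Top view: the supply spans about (285-430, 150-255), with dials at about (311,189), (353,184), (397,179) and levers at about (315,224), (360,223), (403,209). I'll zoom in on both views.

```bash
python3 - <<'E'
from h import *
t=cams.get_image("top");s=cams.get_image("side")
a=cv2.resize(t["color"][140:265,275:440],None,fx=4.8,fy=4.8,interpolation=cv2.INTER_CUBIC)
cv2.imwrite("pics/top1z.png",a[:,:,::-1])
b=cv2.resize(s["color"][200:315,285:385],None,fx=5,fy=5,interpolation=cv2.INTER_CUBIC)
cv2.imwrite("pics/side1z.png",b[:,:,::-1])
for c,im in (("top",t),("side",s)):
  for q in ["module_a","lever_a","lever_a_tip","dial_a","dial_a_pointer"]:
    print(c,q,[(round(r["score"],2),np.round(r["point"],1),int(r["region"].sum())) for r in finder.silhouettes(c,q)][:5])
E
```

```text
top module_a [(0.85, array([205.7, 314.3]), 3379), (0.82, array([199. , 356.8]), 3312), (0.6, array([191.2, 398.4]), 3510)]
top lever_a [(0.75, array([207.5, 401.6]), 260), (0.64, array([186.9, 309.8]), 412), (0.53, array([224.5, 311. ]), 125), (0.53, array([225.2, 362.2]), 194)]
top lever_a_tip [(0.73, array([207. , 403.6]), 259)]
top dial_a [(0.94, array([188.9, 306.8]), 447), (0.67, array([178.8, 395.6]), 426)]
top dial_a_pointer [(0.62, array([176.5, 394. ]), 440)]
side module_a [(0.93, array([228.6, 327.5]), 1156), (0.93, array([250.8, 329.7]), 1634), (0.8, array([275.6, 336. ]), 2150)]
side lever_a [(0.63, array([268.1, 326.9]), 157), (0.43, array([217.9, 311. ]), 71)]
side lever_a_tip [(0.61, array([273.9, 354.6]), 325), (0.47, array([266. , 323.2]), 171)]
side dial_a [(0.8, array([271.2, 349.2]), 331), (0.77, array([226.2, 339.8]), 231), (0.56, array([247.3, 348.4]), 273)]
side dial_a_pointer [(0.68, array([271.7, 352.3]), 301), (0.41, array([265.7, 324.9]), 185)]
```

View pics/top1z.png

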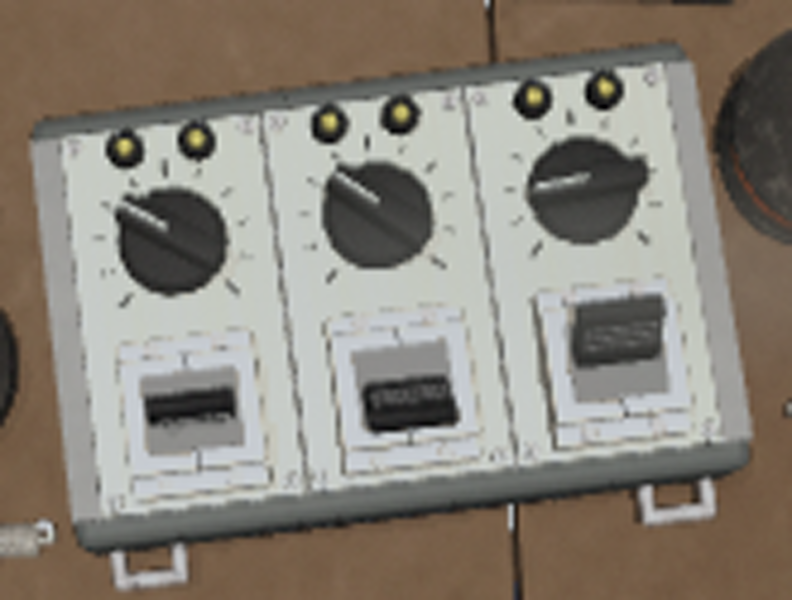

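View pics/side1z.png

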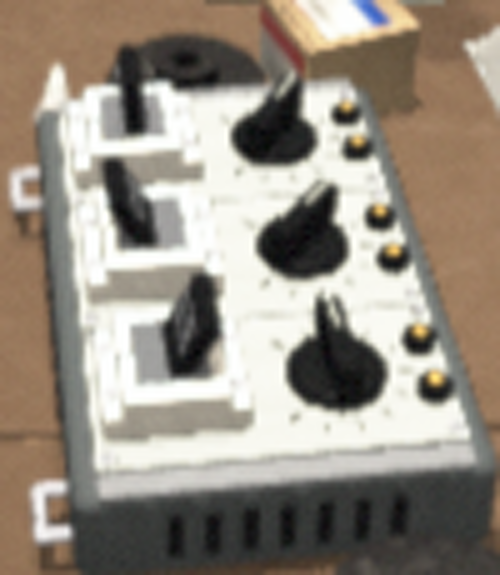

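```bash
python3 - <<'E'
from h import *
t=cams.get_image("top");s=cams.get_image("side")
zo=lambda p:np.array(p)/4.8+[275,140]-0.4
d=unproj(t,zo([(172,240),(378,214),(583,190)]),.065);print(d, np.linalg.norm(np.diff(d,axis=0),axis=1))
v=d[0]-d[2];yaw=np.arctan2(-v[0],v[1]);print("yaw",yaw,np.degrees(yaw))
# pointer of left dial: bright line end zoom(120,200) z=.084
p=unproj(t,zo([(120,202),(165,228)]),.084);print(p)
for P in p:
    r=P-d[0];a=np.arctan2(r[1],r[0])-yaw;print(np.hypot(r[0],r[1]),"ccw from +x deg",np.degrees(a),"dial", 5*.471-a)
# side
zs=lambda p:np.array(p)/5+[285,200]-.4
e=unproj(s,zs([(273,135),(302,245),(337,370)]),.065);print(e)
E
```

```text
[[ 0.66617127  0.0536855   0.065     ]
 [ 0.6739843  -0.02585579  0.065     ]
 [ 0.6810261  -0.10499803  0.065     ]] [0.07992409 0.0794549 ]
yaw 0.09334090090839264 5.34803967799973
[[0.67777594 0.07229685 0.084     ]
 [0.66726488 0.0555061  0.084     ]]
0.02193286815023523 ccw from +x deg 52.70732611779468 dial 1.4350836193220822
0.002123810295305821 ccw from +x deg 53.6591338279549 dial 1.4184714409339185
[[ 0.66582598  0.0490693   0.065     ]
 [ 0.67356177 -0.03180484  0.065     ]
 [ 0.68187196 -0.10994586  0.065     ]]
```

Left module's lever is upright (tripped), the middle one is off and the right one is on. The left dial reads about mark 3. I'll work out the move to a hover above the left dial.

```bash
cat >> h.py <<'E'
from scipy.spatial.transform import Rotation as Ro
def rel(p,ang,tilt=None):
    o=arm.observe();R=Ro.from_rotvec(o["ee_rot"]);a=np.radians(ang)
    x=np.array([np.cos(a),np.sin(a),0]);z=np.array([0,0,-1.]);G=Ro.from_matrix(np.c_[x,np.cross(z,x),z])
    print("t",round(o["clock"],2),"pos",np.round(o["position"],4),"ang",np.round(np.degrees(np.arctan2(*R.as_matrix()[1::-1,0])),2),"zax",np.round(R.as_matrix()[:,2],3),"F",np.round(o["force"],1),"M",np.round(o["ft_torque"],2),"w",round(o["width"],3),"q",np.round(o["joints"],2))
    print("shift mm",np.round(R.inv().apply(np.array(p)-o["position"])*1000,1),"turn",np.round(np.degrees((R.inv()*G).as_rotvec()),2))
E
python3 -c "
from h import *
rel([.666,.054,.215],-31.3)"
```

```text
t 0.85 pos [ 0.1375 -0.6097  0.2348] ang -77.3 zax [ 0. -0. -1.] F [-0.4  0.3 -0.7] M [-0.    0.01  0.01] w 0.999 q [ 1.25  0.43  0.03  1.57 -0.01  1.13 -0.08]
shift mm [-531.2 -661.5   19.7] turn [  0.  -0. -46.]
```

Emit:
{"method": "servo_tool", "body": {"plan": [[-0.531,-0.661,0.01,0,0,-46,0],[-0.531,-0.661,0.01,0,0,-46,0],[-0.531,-0.661,0.01,0,0,-46,0],[-0.531,-0.661,0.01,0,0,-46,0],[-0.531,-0.661,0.01,0,0,-46,0.6],[-0.531,-0.661,0.01,0,0,-46,0.6],[-0.531,-0.661,0.01,0,0,-46,0.6],[-0.531,-0.661,0.01,0,0,-46,0.6]]}}

```text
clock: 1.65
position: [0.3875, -0.2953, 0.2304]
ee_rot: [3.024, -0.848, 0.001]
force: [0.7, -0.9, -0.2]
width: 0.7
```

```bash
python3 -c "
from h import *
rel([.666,.054,.225],-31.3)"
```

```text
t 1.65 pos [ 0.3875 -0.2953  0.2304] ang -31.32 zax [ 0.001 -0.001 -1.   ] F [ 0.7 -0.9 -0.2] M [-0.02 -0.13 -0.02] w 0.7 q [ 0.81  0.24 -0.32  1.88  0.09  1.03 -0.1 ]
shift mm [  56.4 -443.2    5.3] turn [ 0.02 -0.05 -0.02]
```

Emit:
{"method": "servo_tool", "body": {"plan": [[0.055,-0.42,0.005,0,0,0,0.6],[0.055,-0.42,0.005,0,0,0,0.6],[0.055,-0.42,0.005,0,0,0,0.6],[0.055,-0.42,0.005,0,0,0,0.6],[0.055,-0.42,0.005,0,0,0,0.6],[0.055,-0.42,0.005,0,0,0,0.6],[0.055,-0.42,0.005,0,0,0,0.6],[0.055,-0.42,0.005,0,0,0,0.6]]}}

```text
clock: 2.45
position: [0.6381, 0.0166, 0.2253]
ee_rot: [3.025, -0.848, 0.001]
force: [0.3, -0.4, 0.2]
width: 0.399
```

```bash
python3 -c "
from h import *
rel([.666,.054,.225],-31.3)"
```

```text
t 2.45 pos [0.6381 0.0166 0.2253] ang -31.33 zax [ 0. -0. -1.] F [ 0.3 -0.4  0.2] M [-0.05 -0.16 -0.01] w 0.399 q [ 0.17  0.5  -0.42  1.52  0.22  1.16 -0.84]
shift mm [  4.4 -46.5   0.3] turn [ 0.01 -0.03 -0.03]
```

```bash
python3 -c "
from h import *
im=cams.get_image('wrist');save(im,'w1.png');rel([.666,.054,.225],-31.3)
# predicted dial circle, pointer
print(proj(im,[[.666,.054,.065]]))"
```

```text
t 2.5 pos [0.6414 0.0263 0.225 ] ang -30.86 zax [ 0.003  0.006 -1.   ] F [3.2 6.5 1.6] M [ 0.47 -0.33  0.  ] w 0.398 q [ 0.16  0.51 -0.43  1.52  0.22  1.16 -0.85]
shift mm [  6.9 -36.4   0.3] turn [-0.39  0.05  0.44]
[[328.70026353 132.10752066]]
```

View pics/w1.png

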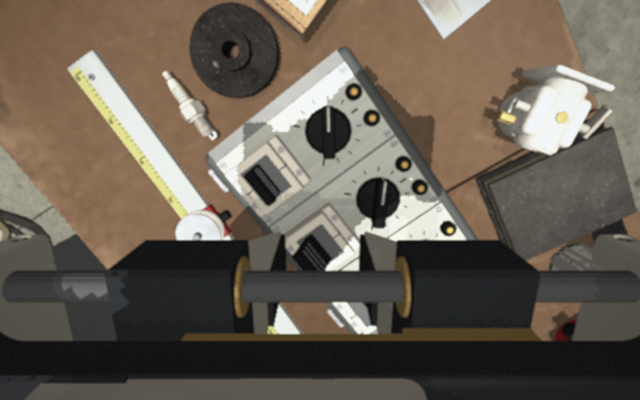

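The wrist view shows the left dial at (328,132), where I predicted it, with the bar nearly vertical in the image. I'll measure again now the arm has settled.

```bash
python3 -c "
from h import *
im=cams.get_image('wrist');im=cams.get_image('wrist');rel([.666,.054,.225],-31.3)
print(proj(im,[[.666,.054,.065]]))
a=cv2.resize(im['color'][40:240,210:470],None,fx=3,fy=3,interpolation=cv2.INTER_CUBIC)
cv2.imwrite('pics/w2z.png',a[:,:,::-1])
np.savez('w2.npz',**im)
"
```

```text
t 2.6 pos [0.638  0.0196 0.2247] ang -30.97 zax [-0.     0.002 -1.   ] F [ 0.1 -0.6  0.3] M [-0.11 -0.02  0.  ] w 0.402 q [ 0.17  0.5  -0.43  1.52  0.22  1.16 -0.84]
shift mm [  6.3 -43.9  -0.2] turn [-0.11  0.07  0.33]
[[332.22164322 140.5783289 ]]
```

View pics/w2z.png

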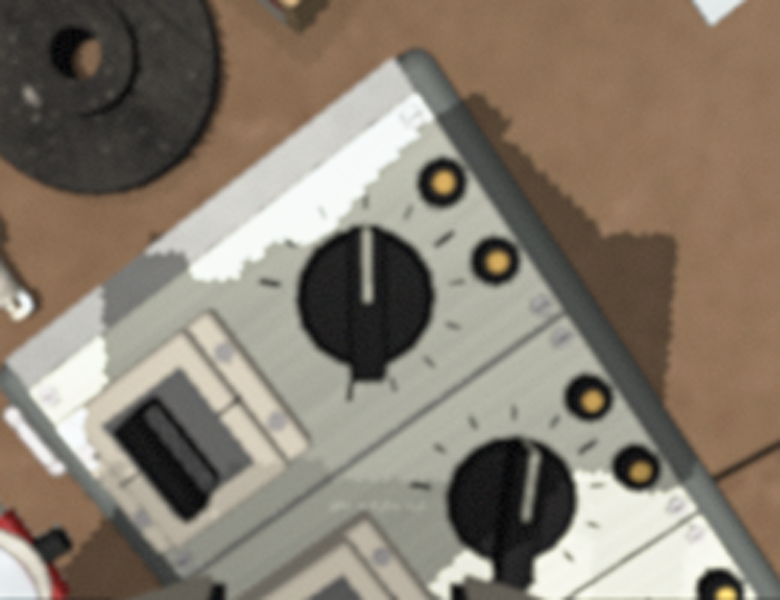

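```bash
python3 -c "
from h import *
im=dict(np.load('w2.npz'))
zo=lambda p:np.array(p)/3+[210,40]-.33
c=unproj(im,zo([(365.5,295)]),.065)[0];print('c',c)
p=unproj(im,zo([(366,228),(369,303)]),.084);print(p)
d=p[0]-p[1];print('ptr ang',np.degrees(np.arctan2(d[1],d[0])), np.degrees(np.arctan2(*(p[0]-c)[1::-1])))
yaw=np.radians(5.35)
for n,q in enumerate([(270,282),(292,244),(322,212),(366,202),(407,212),(445,238)]):
  r=unproj(im,zo([q]),.058)[0]-c;print(n,np.degrees(np.arctan2(r[1],r[0])), 5.35+135-27*n)
d2=unproj(im,zo([(512,497)]),.065)[0];print(d2,np.degrees(np.arctan2(-(c-d2)[0],(c-d2)[1])))
"
```

```text
c [0.66660359 0.05630369 0.065     ]
[[0.67648299 0.0738318  0.084     ]
 [0.66684031 0.05571804 0.084     ]]
ptr ang 61.97184777221938 60.59300282554497
0 142.8094893824548 140.35
1 115.8373945752057 113.35
2 87.75536760768621 86.35
3 58.91252021002203 59.349999999999994
4 31.740108500264 32.349999999999994
5 3.403632734247325 5.349999999999994
[ 0.67437308 -0.02161779  0.065     ] 5.694101516832966
```

```bash
python3 -c "
from h import *
rel([.6664,.055,.15],-30.6)"
```

```text
t 2.6 pos [0.638  0.0196 0.2247] ang -30.97 zax [-0.     0.002 -1.   ] F [ 0.1 -0.6  0.3] M [-0.11 -0.02  0.  ] w 0.402 q [ 0.17  0.5  -0.43  1.52  0.22  1.16 -0.84]
shift mm [  6.3 -44.8  74.8] turn [-0.11  0.07 -0.37]
```

Emit:
{"method": "servo_tool", "body": {"plan": [[0.005,-0.035,0.04,0,0,0,0.6],[0.006,-0.045,0.075,0,0,0,0.6],[0.006,-0.045,0.075,0,0,0,0.6],[0.006,-0.045,0.075,0,0,0,0.6],[0.006,-0.045,0.075,0,0,0,0.6]]}}

```text
clock: 3.1
position: [0.6662, 0.0489, 0.1524]
ee_rot: [-3.024, 0.85, -0.004]
force: [-0.2, -0.3, -0.3]
width: 0.401
```

```bash
python3 -c "
from h import *
rel([.6664,.055,.077],-30.6)
im=cams.get_image('wrist');im=cams.get_image('wrist');rel([.6664,.055,.077],-30.6);save(im,'w3.png')
print(proj(im,[[.6664,.055,.065]]))"
```

```text
t 3.1 pos [0.6662 0.0489 0.1524] ang -31.4 zax [ 0.002 -0.001 -1.   ] F [-0.2 -0.3 -0.3] M [-0.03 -0.11 -0.01] w 0.401 q [ 0.1   0.61 -0.4   1.53  0.26  1.05 -0.92]
shift mm [-3.2 -5.3 75.4] turn [-0.04 -0.14 -0.8 ]
t 3.2 pos [0.6663 0.0493 0.1526] ang -31.39 zax [ 0.003 -0.    -1.   ] F [ 0.3 -0.1  0.4] M [-0.07 -0.06  0.07] w 0.399 q [ 0.1   0.61 -0.4   1.53  0.26  1.05 -0.92]
shift mm [-3.1 -4.8 75.6] turn [-0.08 -0.16 -0.79]
[[319.72918535 199.1740864 ]]
```

View pics/w3.png

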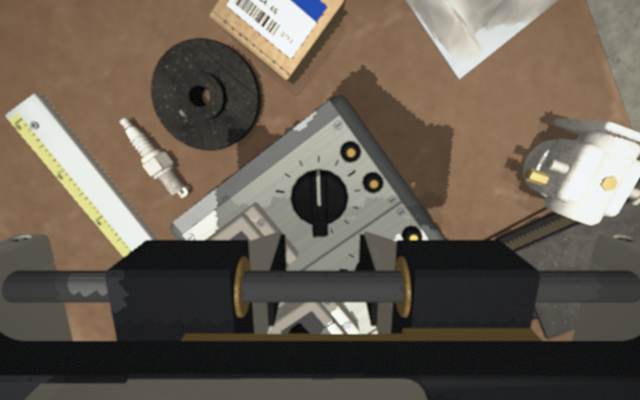

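The dial is at (319,197), against a predicted (320,199). Next I'll descend and grip.

Emit:
{"method": "servo_tool", "body": {"plan": [[-0.003,-0.005,0.04,0,0,-0.8,0.6],[-0.003,-0.005,0.065,0,0,-0.8,0.6],[-0.003,-0.005,0.0755,0,0,-0.8,0.6],[-0.003,-0.005,0.0755,0,0,-0.8,0.6],[-0.003,-0.005,0.0755,0,0,-0.8,0.6],[-0.003,-0.005,0.0755,0,0,-0.8,0.6]]}}

```text
clock: 3.8
position: [0.6664, 0.0561, 0.0763]
ee_rot: [-3.03, 0.827, -0.003]
force: [0.1, 0.1, -1.0]
width: 0.4
```

```bash
python3 -c "
from h import *
rel([.6664,.055,.077],-30.6)"
```

```text
t 3.8 pos [0.6664 0.0561 0.0763] ang -30.53 zax [ 0.002  0.    -1.   ] F [ 0.1  0.1 -1. ] M [-0.   -0.06  0.01] w 0.4 q [ 0.08  0.69 -0.38  1.59  0.31  0.92 -0.95]
shift mm [ 0.5  1.  -0.7] turn [-0.07 -0.11  0.07]
```

Now close on the bar.

Emit:
{"method": "servo_tool", "body": {"plan": [[0,0,0,0,0,0,1],[0,0,0,0,0,0,1],[0,0,0,0,0,0,1],[0,0,0,0,0,0,1],[0,0,0,0,0,0,1],[0,0,0,0,0,0,1]], "force": 15}}

```text
clock: 4.4
position: [0.6675, 0.0549, 0.0751]
ee_rot: [-3.03, 0.828, -0.006]
force: [6.8, -2.1, -4.3]
width: 0.115
```

```bash
python3 -c "
from h import *
rel([.6664,.055,.077],-30.6)"
```

```text
t 4.4 pos [0.6675 0.0549 0.0751] ang -30.56 zax [ 0.004 -0.001 -1.   ] F [ 6.8 -2.1 -4.3] M [-0.58 -1.46  0.05] w 0.115 q [ 0.08  0.69 -0.38  1.59  0.31  0.91 -0.95]
shift mm [-1.   0.5 -1.9] turn [-0.06 -0.21  0.04]
```

Emit:
{"method": "servo_tool", "body": {"plan": [[0.001,0,-0.001,0,0,0,1],[0.001,0,-0.001,0,0,-6,1],[0.001,0,-0.001,0,0,-12,1],[0.001,0,-0.001,0,0,-18,1],[0.001,0,-0.001,0,0,-24,1],[0.001,0,-0.001,0,0,-30,1],[0.001,0,-0.001,0,0,-30,1]]}}

```text
clock: 5.1
position: [0.6671, 0.055, 0.0751]
ee_rot: [3.142, -0.012, 0.001]
force: [6.3, -0.5, -8.5]
width: 0.118
```

```bash
python3 -c "
from h import *
rel([.6664,.055,.077],50)
im=cams.get_image('top');rel([.6664,.055,.077],50);im=cams.get_image('wrist');save(im,'w4.png')"
```

```text
t 5.1 pos [0.6671 0.055  0.0751] ang -0.42 zax [ 0.001 -0.    -1.   ] F [ 6.3 -0.5 -8.5] M [-0.19 -1.41 -0.02] w 0.118 q [ 0.16  0.72 -0.52  1.58  0.41  0.95 -0.5 ]
shift mm [-0.7  0.  -1.9] turn [ 3.000e-02 -5.000e-02 -5.042e+01]
t 5.15 pos [0.6672 0.0551 0.0752] ang -0.61 zax [ 0.001  0.    -1.   ] F [ 5.1 -0.8 -8.3] M [-0.19 -1.4   0.01] w 0.119 q [ 0.16  0.72 -0.52  1.58  0.41  0.95 -0.5 ]
shift mm [-0.8  0.1 -1.8] turn [ 2.000e-02 -6.000e-02 -5.061e+01]
```

View pics/w4.png

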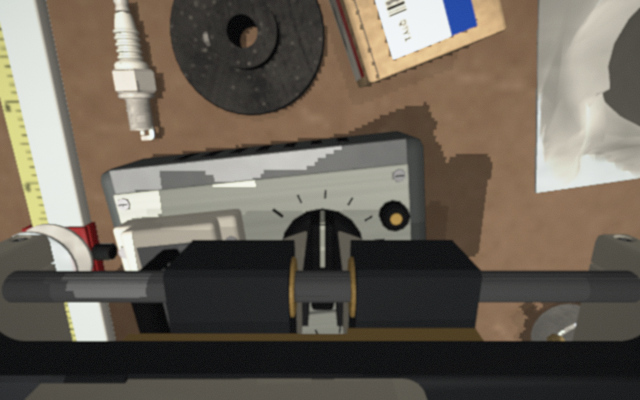

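Emit:
{"method": "servo_tool", "body": {"plan": [[0.0007,0,0.001,0,0,-7,1],[0.0007,0,0.001,0,0,-14,1],[0.0007,0,0.001,0,0,-21,1],[0.0007,0,0.001,0,0,-28,1],[0.0007,0,0.001,0,0,-35,1],[0.0007,0,0.001,0,0,-41,1],[0.0007,0,0.001,0,0,-47,1],[0.0007,0,0.001,0,0,-47,1]]}}

```text
clock: 6.0
position: [0.6667, 0.0548, 0.0751]
ee_rot: [2.886, 1.24, -0.002]
force: [-1.4, -3.5, 4.8]
width: 0.118
```

```bash
python3 -c "
from h import *
rel([.6664,.055,.077],50)"
```

```text
t 6.0 pos [0.6667 0.0548 0.0751] ang 46.52 zax [-0.001 -0.001 -1.   ] F [-1.4 -3.5  4.8] M [-0.64  0.4   0.08] w 0.118 q [ 0.27  0.77 -0.71  1.57  0.57  1.01  0.2 ]
shift mm [-0.1 -0.4 -1.9] turn [ 0.01  0.08 -3.48]
```

Next I'll creep into the stop.

Emit:
{"method": "servo_tool", "body": {"plan": [[0,0,0,0,0,-2,1],[0,0,0,0,0,-4,1],[0,0,0,0,0,-6,1],[0,0,0,0,0,-6,1]]}}

```text
clock: 6.4
position: [0.6667, 0.0548, 0.0751]
ee_rot: [2.819, 1.385, -0.002]
force: [-3.4, -2.7, 5.2]
width: 0.118
```

```bash
python3 -c "
from h import *
rel([.6664,.055,.077],50)"
```

```text
t 6.4 pos [0.6667 0.0548 0.0751] ang 52.35 zax [-0.001 -0.001 -1.   ] F [-3.4 -2.7  5.2] M [-0.61  0.45 -0.32] w 0.118 q [ 0.28  0.78 -0.74  1.57  0.59  1.02  0.29]
shift mm [-0.  -0.4 -1.9] turn [0.01 0.1  2.35]
```

Emit:
{"method": "servo_tool", "body": {"plan": [[0,0,0,0,0,-1.5,1],[0,0,0,0,0,-3,1],[0,0,0,0,0,-3,1]]}}

```text
clock: 6.7
position: [0.6665, 0.055, 0.075]
ee_rot: [2.781, 1.461, -0.003]
force: [-4.1, -3.1, 6.5]
width: 0.128
```

```bash
python3 -c "
from h import *
rel([.6664,.055,.077],50)
im=cams.get_image('wrist');save(im,'w5.png')"
```

```text
t 6.7 pos [0.6665 0.055  0.075 ] ang 55.43 zax [-0.001 -0.001 -1.   ] F [-4.1 -3.1  6.5] M [-0.69  0.68 -0.35] w 0.128 q [ 0.29  0.78 -0.75  1.57  0.6   1.03  0.33]
shift mm [-0.  -0.1 -2. ] turn [-0.01  0.1   5.43]
```

View pics/w5.png

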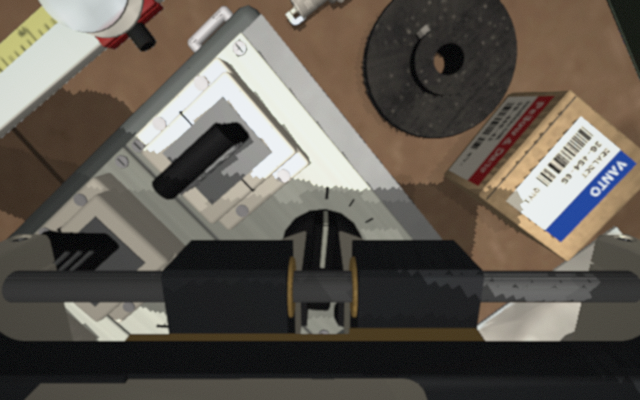

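The jaw slipped round slightly (width 0.118→0.128), so the dial is against its zero stop. The pointer is on the long 0 mark at (327,192). I'll relieve, open and lift.

Emit:
{"method": "servo_tool", "body": {"plan": [[0,0,0,0,0,3,1],[0,0,0,0,0,3,0.6],[0,0,0,0,0,3,0.6],[0,0,0,0,0,3,0.6],[0,0,0,0,0,3,0.6],[0,0,-0.04,0,0,3,0.6],[0,0,-0.08,0,0,3,0.6],[0,0,-0.08,0,0,3,0.6]]}}

```text
clock: 7.55
position: [0.6699, 0.0576, 0.1607]
ee_rot: [2.816, 1.389, 0.013]
force: [0.7, 0.4, -0.2]
width: 0.398
```

```bash
python3 -c "
from h import *
y=np.radians(5.45);ux=np.array([np.cos(y),np.sin(y),0]);c=np.array([.6665,.055,0])
L=c-.069*ux;print('pivot',L)
rel(L+[0,0,.155],5.45)
im=cams.get_image('wrist');save(im,'w6.png')
print(proj(im,[L+[0,0,.111],c+[0,0,.065]]))"
```

```text
pivot [0.59781192 0.04844658 0.        ]
t 7.55 pos [0.6699 0.0576 0.1607] ang 52.52 zax [ 0.008  0.002 -1.   ] F [ 0.7  0.4 -0.2] M [ 0.05 -0.13 -0.02] w 0.398 q [ 0.3   0.7  -0.79  1.49  0.52  1.16  0.34]
shift mm [-51.1 -51.7   5. ] turn [ 0.11 -0.5  47.07]
[[232.85052127 141.87724471]
 [315.77522195 202.51441043]]
```

View pics/w6.png

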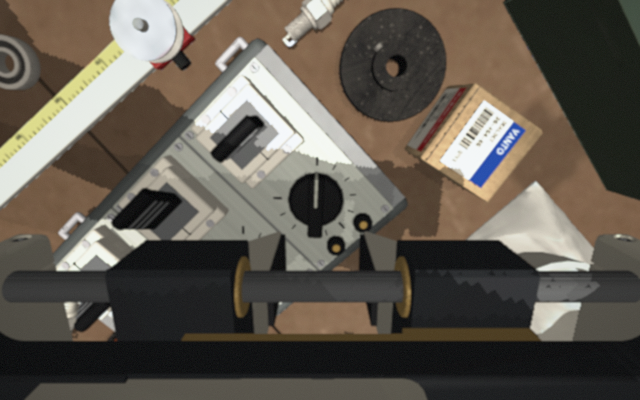

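The dial pointer at (316,178) lies on the long 0 mark, so it stayed at zero. The lever tip is near (238,138), against a predicted (233,142). I'll move over the lever with the jaws along module x.

Emit:
{"method": "servo_tool", "body": {"plan": [[-0.025,-0.025,0,0,0,8,0.7],[-0.051,-0.0515,0,0,-0.5,16,0.7],[-0.051,-0.0515,0,0,-0.5,24,0.7],[-0.051,-0.0515,0,0,-0.5,32,0.7],[-0.051,-0.0515,0,0,-0.5,40,0.7],[-0.051,-0.0515,0,0,-0.5,47,0.7],[-0.051,-0.0515,0,0,-0.5,47,0.7],[-0.051,-0.0515,0,0,-0.5,47,0.7]]}}

```text
clock: 8.4
position: [0.5948, 0.0466, 0.1541]
ee_rot: [3.134, 0.157, -0.014]
force: [-0.2, 0.5, -0.3]
width: 0.303
```

```bash
python3 -c "
from h import *
y=np.radians(5.45);ux=np.array([np.cos(y),np.sin(y),0]);c=np.array([.6665,.055,0])
L=c-.069*ux
rel(L+[0,0,.106],5.45)
im=cams.get_image('side');save(im,'s2.png')
a=cv2.resize(im['color'][130:320,220:440],None,fx=3,fy=3,interpolation=cv2.INTER_CUBIC);cv2.imwrite('pics/s2z.png',a[:,:,::-1])
rel(L+[0,0,.106],5.45)
"
```

```text
t 8.4 pos [0.5948 0.0466 0.1541] ang 5.73 zax [-0.008 -0.005 -1.   ] F [-0.2  0.5 -0.3] M [ 0.03 -0.12 -0.01] w 0.303 q [ 0.25  0.55 -0.62  1.7   0.36  1.02 -0.39]
shift mm [ 3.6 -1.7 48.1] turn [0.21 0.51 0.28]
t 8.45 pos [0.5949 0.0466 0.1542] ang 5.71 zax [-0.008 -0.004 -1.   ] F [-0.2  0.9  0.7] M [-0.04 -0.14  0.02] w 0.302 q [ 0.25  0.55 -0.62  1.7   0.36  1.02 -0.39]
shift mm [ 3.5 -1.7 48.2] turn [0.2  0.49 0.26]
```

View pics/s2z.png

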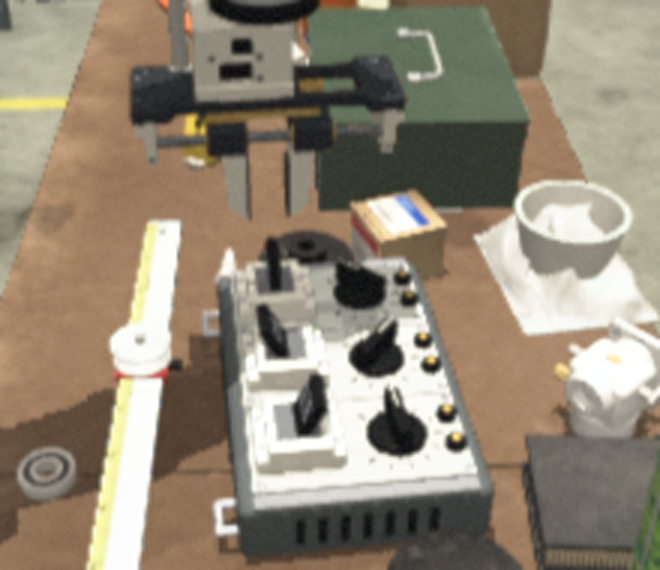

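The fingers at zoom (237,215) and (300,213) straddle the upright lever at (273,243). I'll descend.

Emit:
{"method": "servo_tool", "body": {"plan": [[0.0035,-0.0015,0.02,0,0.5,0,0.7],[0.0035,-0.0015,0.035,0,0.5,0,0.7],[0.0035,-0.0015,0.048,0,0.5,0,0.7],[0.0035,-0.0015,0.048,0,0.5,0,0.7],[0.0035,-0.0015,0.048,0,0.5,0,0.7]]}}

```text
clock: 8.95
position: [0.5979, 0.0483, 0.1065]
ee_rot: [3.135, 0.152, 0.0]
force: [0.2, -0.1, 0.7]
width: 0.301
```

```bash
cat >> h.py <<'E'
_y=np.radians(5.45);ux=np.array([np.cos(_y),np.sin(_y),0]);C=np.array([.6665,.055,0]);L=C-.069*ux
E
python3 -c "
from h import *
rel(L+[0,0,.106],5.45)
rel(L+[0,0,.106]-.0235*ux,5.45)
"
```

```text
t 8.95 pos [0.5979 0.0483 0.1065] ang 5.53 zax [ 0.    -0.003 -1.   ] F [ 0.2 -0.1  0.7] M [-0.01 -0.13  0.03] w 0.301 q [ 0.23  0.6  -0.59  1.74  0.41  0.93 -0.43]
shift mm [-0.1 -0.2  0.5] turn [ 0.19 -0.    0.08]
t 8.95 pos [0.5979 0.0483 0.1065] ang 5.53 zax [ 0.    -0.003 -1.   ] F [ 0.2 -0.1  0.7] M [-0.01 -0.13  0.03] w 0.301 q [ 0.23  0.6  -0.59  1.74  0.41  0.93 -0.43]
shift mm [-23.6  -0.2   0.5] turn [ 0.19 -0.    0.08]
```

Emit:
{"method": "servo_tool", "body": {"plan": [[-0.005,0,0,0,0,0,0.7],[-0.009,0,0,0,0,0,0.7],[-0.012,0,0,0,0,0,0.7],[-0.015,0,0,0,0,0,0.7],[-0.018,0,0,0,0,0,0.7],[-0.02,0,0,0,0,0,0.7],[-0.02,0,0,0,0,0,0.7]], "force": 40}}

```text
clock: 9.65
position: [0.5779, 0.0464, 0.1067]
ee_rot: [3.135, 0.151, 0.001]
force: [0.1, 0.3, 1.6]
width: 0.3
```

```bash

python3 -c "
from h import *
rel(L+[0,0,.106]-.0235*ux,5.45)
im=cams.get_image('side')
a=cv2.resize(im['color'][150:300,240:400],None,fx=4,fy=4,interpolation=cv2.INTER_CUBIC);cv2.imwrite('pics/s3z.png',a[:,:,::-1])
"
```

```text
t 9.65 pos [0.5779 0.0464 0.1067] ang 5.51 zax [ 0.001 -0.003 -1.   ] F [0.1 0.3 1.6] M [ 0.17 -0.37  0.01] w 0.3 q [ 0.24  0.57 -0.6   1.79  0.41  0.9  -0.44]
shift mm [-3.4 -0.2  0.7] turn [ 0.2  -0.04  0.06]
```

View pics/s3z.png

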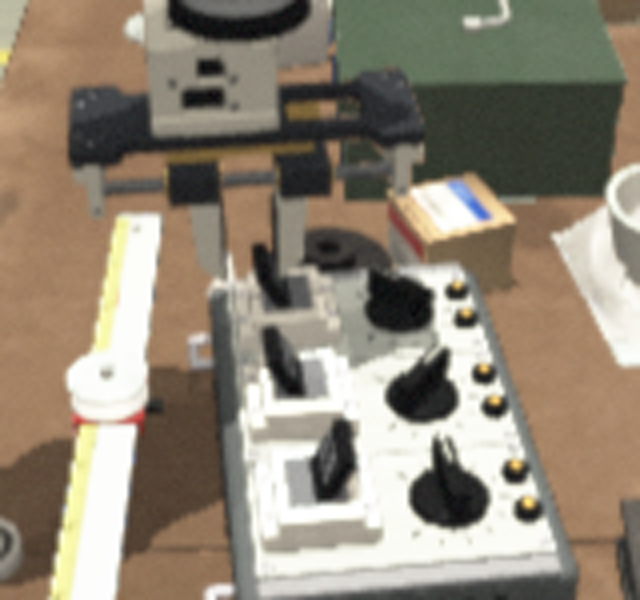

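The lever at (265,275) now leans towards off. I'll push further until the force shows the stop.

Emit:
{"method": "servo_tool", "body": {"plan": [[-0.001,0,0,0,0,0,0.7],[-0.002,0,0,0,0,0,0.7],[-0.003,0,0,0,0,0,0.7],[-0.003,0,0,0,0,0,0.7]]}}

```text
clock: 10.1
position: [0.5768, 0.0462, 0.1072]
ee_rot: [3.135, 0.15, 0.006]
force: [7.1, 1.1, -0.1]
width: 0.3
```

Emit:
{"method": "servo_tool", "body": {"plan": [[-0.002,0,0,0,0,0,0.7],[-0.004,0,0,0,0,0,0.7],[-0.004,0,0,0,0,0,0.7],[-0.004,0,0,0,0,0,0.7]]}}

```text
clock: 10.5
position: [0.5756, 0.0462, 0.1082]
ee_rot: [3.136, 0.15, 0.015]
force: [13.8, 1.3, -0.3]
width: 0.302
```

```bash

python3 -c "
from h import *
rel(L+[0,0,.106],5.45)
im=cams.get_image('side')
a=cv2.resize(im['color'][195:300,275:375],None,fx=6,fy=5.7,interpolation=cv2.INTER_CUBIC);cv2.imwrite('pics/s4z.png',a[:,:,::-1])
"
```

```text
t 10.5 pos [0.5756 0.0462 0.1082] ang 5.47 zax [ 0.01  -0.001 -1.   ] F [13.8  1.3 -0.3] M [ 0.17 -3.27 -0.01] w 0.302 q [ 0.25  0.56 -0.6   1.8   0.41  0.89 -0.44]
shift mm [22.3 -0.2  2.4] turn [ 0.13 -0.54  0.02]
```

View pics/s4z.png

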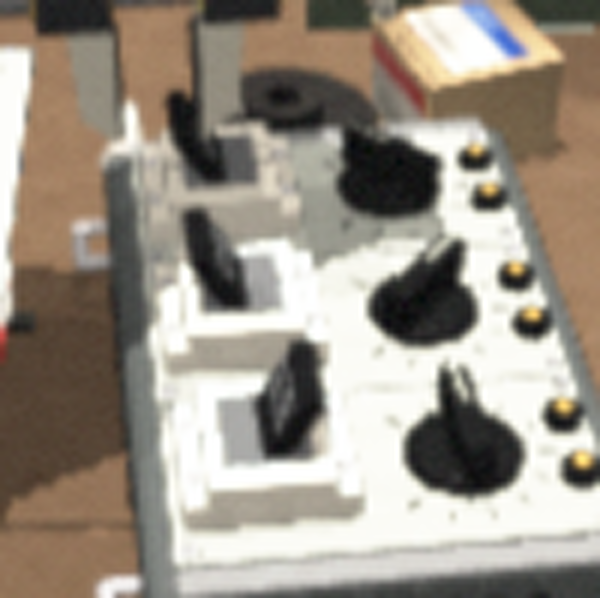

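The left lever (190,135) is now parallel to the middle one, which is off, and the force is rising as at a hard stop. Now I'll push it to on.

Emit:
{"method": "servo_tool", "body": {"plan": [[0.008,0,0,0,0,0,0.7],[0.014,0,0,0,0,0,0.7],[0.02,0,0,0,0,0,0.7],[0.026,0,0,0,0,0,0.7],[0.032,0,0,0,0,0,0.7],[0.038,0,0,0,0,0,0.7],[0.043,0,0,0,0,0,0.7],[0.046,0,0,0,0,0,0.7]]}}

```text
clock: 11.35
position: [0.6173, 0.0501, 0.1065]
ee_rot: [3.135, 0.151, 0.001]
force: [-3.0, 0.6, -1.3]
width: 0.298
```

```bash

python3 -c "
from h import *
rel(L+[0,0,.106]+.021*ux,5.45)
"
```

```text
t 11.35 pos [0.6173 0.0501 0.1065] ang 5.5 zax [ 0.001 -0.003 -1.   ] F [-3.   0.6 -1.3] M [-0.11  0.5   0.04] w 0.298 q [ 0.22  0.63 -0.58  1.69  0.41  0.95 -0.43]
shift mm [ 1.4 -0.2  0.5] turn [ 0.19 -0.03  0.05]
```

Emit:
{"method": "servo_tool", "body": {"plan": [[0.002,0,0,0,0,0,0.7],[0.004,0,0,0,0,0,0.7],[0.006,0,0,0,0,0,0.7],[0.006,0,0,0,0,0,0.7]]}}

```text
clock: 11.75
position: [0.6201, 0.0504, 0.106]
ee_rot: [3.133, 0.151, -0.008]
force: [-12.5, -1.3, 5.5]
width: 0.299
```

```bash

python3 -c "
from h import *
rel(L+[0,0,.106]+.021*ux,5.45)
im=cams.get_image('side')
a=cv2.resize(im['color'][195:300,275:375],None,fx=6,fy=5.7,interpolation=cv2.INTER_CUBIC);cv2.imwrite('pics/s5z.png',a[:,:,::-1])
"
```

```text
t 11.75 pos [0.6201 0.0504 0.106 ] ang 5.53 zax [-0.005 -0.005 -1.   ] F [-12.5  -1.3   5.5] M [-0.33  2.7  -0.02] w 0.299 q [ 0.22  0.63 -0.58  1.68  0.41  0.96 -0.43]
shift mm [-1.4 -0.2  0. ] turn [0.24 0.3  0.08]
```

View pics/s5z.png

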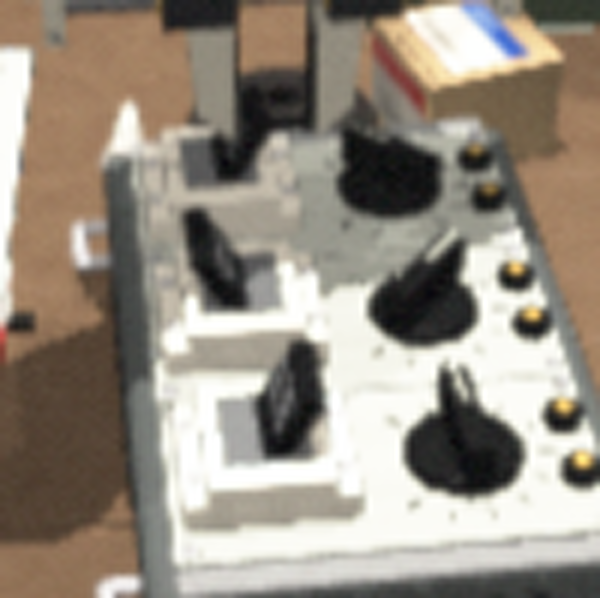

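The lever leans away like the right one, and the force has reached 12 N. I'll give one last press, back off and lift.

Emit:
{"method": "servo_tool", "body": {"plan": [[0.002,0,0,0,0,0,0.7],[0.002,0,0,0,0,0,0.7],[-0.004,0,0,0,0,0,0.7],[-0.012,0,0,0,0,0,0.7],[-0.012,0,-0.03,0,0,0,0.7],[-0.012,0,-0.06,0,0,0,0.7],[-0.012,0,-0.06,0,0,0,0.6],[-0.012,0,-0.06,0,0,0,0.6]]}}

```text
clock: 12.6
position: [0.6118, 0.0497, 0.1676]
ee_rot: [3.135, 0.15, 0.006]
force: [-0.4, -0.3, -0.4]
width: 0.387
```

```bash

python3 -c "
from h import *
im=cams.get_image('side')
a=cv2.resize(im['color'][195:300,275:375],None,fx=6,fy=5.7,interpolation=cv2.INTER_CUBIC);cv2.imwrite('pics/s6z.png',a[:,:,::-1])
rel(C+[0,0,.16],50.35)
"
```

```text
t 12.65 pos [0.6111 0.0495 0.1666] ang 5.49 zax [ 0.002 -0.004 -1.   ] F [-0.9  0.3  0.3] M [-0.08 -0.11 -0.01] w 0.395 q [ 0.24  0.56 -0.62  1.65  0.36  1.05 -0.39]
shift mm [55.7 -0.2  6.7] turn [ 2.400e-01 -1.000e-02 -4.486e+01]
```

View pics/s6z.png

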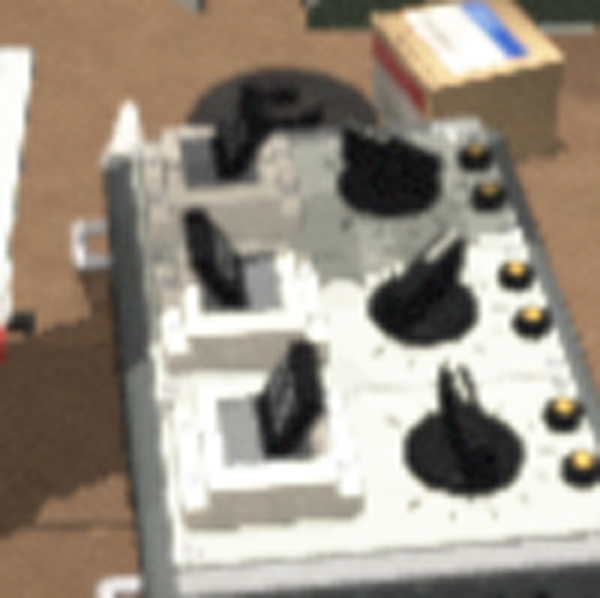

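The left lever is now on, parallel to the right one. I'll go back over the dial, with its bar at zero.

Emit:
{"method": "servo_tool", "body": {"plan": [[0.03,0,0,0,0,-8,0.6],[0.0557,0,0,0,0,-16,0.6],[0.0557,0,0,0,0,-24,0.6],[0.0557,0,0,0,0,-32,0.6],[0.0557,0,0,0,0,-40,0.6],[0.0557,0,0.006,0,0,-45.3,0.6],[0.0557,0,0.006,0,0,-45.3,0.6],[0.0557,0,0.006,0,0,-45.3,0.6]]}}

```text
clock: 13.45
position: [0.666, 0.0549, 0.1598]
ee_rot: [2.837, 1.342, -0.003]
force: [-1.2, 0.6, 0.1]
width: 0.402
```

```bash

python3 -c "
from h import *
im=cams.get_image('wrist')
im=cams.get_image('wrist');rel(C+[0,0,.077],51)
save(im,'w7.png')
a=cv2.resize(im['color'][130:240,220:400],None,fx=4,fy=4,interpolation=cv2.INTER_CUBIC);cv2.imwrite('pics/w7z.png',a[:,:,::-1])
print(proj(im,[C+[0,0,.065]]))
"
```

```text
t 13.55 pos [0.6664 0.0551 0.1606] ang 50.68 zax [ 0.001 -0.003 -1.   ] F [-0.1  1.  -0.3] M [ 0.05 -0.13 -0.01] w 0.403 q [ 0.3   0.69 -0.78  1.5   0.52  1.16  0.32]
shift mm [ 0.2 -0.1 83.6] turn [ 0.16  0.11 -0.32]
[[322.79492023 204.664329  ]]
```

View pics/w7z.png

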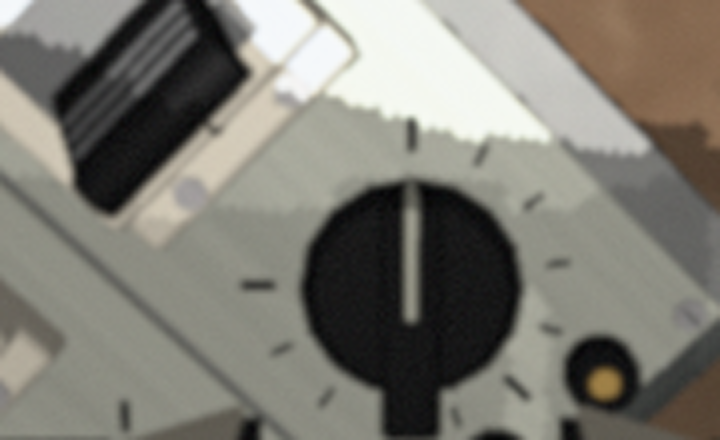

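The pointer sits on the long 0 mark at zoom (411,130), and the bar is vertical in the image, so it lines up with the jaws. I'll descend and grip.

Emit:
{"method": "servo_tool", "body": {"plan": [[0,0,0.04,0,0,0,0.6],[0,0,0.07,0,0,0,0.6],[0,0,0.084,0,0,0,0.6],[0,0,0.084,0,0,0,0.6],[0,0,0.084,0,0,0,1],[0,0,0.084,0,0,0,1],[0,0,0.084,0,0,0,1],[0,0,0.084,0,0,0,1]], "force": 15}}

```text
clock: 14.35
position: [0.6669, 0.0546, 0.0778]
ee_rot: [2.834, 1.345, 0.001]
force: [-0.7, 0.5, 8.5]
width: 0.117
```

Emit:
{"method": "servo_tool", "body": {"plan": [[0,0,0,0,0,0,1],[0,0,0,0,0,0,1]]}}

```text
clock: 14.55
position: [0.6669, 0.0546, 0.0778]
ee_rot: [2.834, 1.345, 0.001]
force: [-1.3, -1.1, 7.0]
width: 0.117
```

```bash

python3 -c "
from h import *
rel(C+[0,0,.077],-30.3)
"
```

```text
t 14.55 pos [0.6669 0.0546 0.0778] ang 50.78 zax [ 0.002 -0.004 -1.   ] F [-1.3 -1.1  7. ] M [-0.22  0.27 -0.09] w 0.117 q [ 0.28  0.77 -0.73  1.57  0.59  1.02  0.26]
shift mm [ 0.1 -0.5  0.8] turn [ 0.25 -0.1  81.08]
```

Gripped at 50.8° at zero. I'll turn +81°.

Emit:
{"method": "servo_tool", "body": {"plan": [[0,0,0,0,0,5,1],[0,0,0,0,0,11,1],[0,0,0,0,0,18,1],[0,0,0,0,0,25,1],[0,0,0,0,0,32,1],[0,0,0,0,0,39,1],[0,0,0,0,0,46,1],[0,0,0,0,0,50,1]]}}

```text
clock: 15.35
position: [0.6672, 0.0548, 0.0778]
ee_rot: [3.138, 0.014, 0.005]
force: [-0.5, -0.3, 3.8]
width: 0.126
```

Emit:
{"method": "servo_tool", "body": {"plan": [[0,0,0,0,0,6,1],[0,0,0,0,0,12,1],[0,0,0,0,0,18,1],[0,0,0,0,0,24,1],[0,0,0,0,0,28,1],[0,0,0,0,0,31,1],[0,0,0,0,0,31,1],[0,0,0,0,0,31,1]]}}

```text
clock: 16.15
position: [0.6675, 0.0547, 0.0778]
ee_rot: [3.031, -0.816, 0.006]
force: [0.8, -0.8, 6.0]
width: 0.114
```

```bash

python3 -c "
from h import *
rel(C+[0,0,.077],-30.3)
"
```

```text
t 16.15 pos [0.6675 0.0547 0.0778] ang -30.12 zax [ 0.003 -0.003 -1.   ] F [ 0.8 -0.8  6. ] M [-0.31 -0.08  0.01] w 0.114 q [ 0.08  0.69 -0.39  1.59  0.31  0.92 -0.94]
shift mm [-1.   0.2  0.8] turn [ 0.07 -0.26  0.18]
```

Release and lift, then go back to the earlier viewing pose to compare.

Emit:
{"method": "servo_tool", "body": {"plan": [[0,0,0,0,0,0,0.6],[0,0,0,0,0,0,0.6],[0,0,0,0,0,0,0.6],[0,0,0,0,0,0,0.6],[0,0,-0.04,0,0,0,0.6],[0,0,-0.08,0,0,0,0.6],[0,0,-0.08,0,0,0,0.6]]}}

```text
clock: 16.85
position: [0.6696, 0.0562, 0.1627]
ee_rot: [-3.032, 0.818, -0.016]
force: [-0.1, -0.7, 0.6]
width: 0.399
```

```bash

python3 -c "
from h import *
rel([.638,.0196,.2247],-30.97)
"
```

```text
t 16.85 pos [0.6696 0.0562 0.1627] ang -30.18 zax [ 0.01  -0.001 -1.   ] F [-0.1 -0.7  0.6] M [-0.02 -0.09  0.01] w 0.399 q [ 0.1   0.6  -0.42  1.51  0.27  1.07 -0.91]
shift mm [ -8.3  47.3 -62.2] turn [-0.22 -0.54  0.79]
```

Emit:
{"method": "servo_tool", "body": {"plan": [[-0.008,0.03,-0.03,0,0,0.8,0.6],[-0.009,0.046,-0.063,0,0,0.8,0.6],[-0.009,0.046,-0.063,0,0,0.8,0.6],[-0.009,0.046,-0.063,0,0,0.8,0.6],[-0.009,0.046,-0.063,0,0,0.8,0.6],[-0.009,0.046,-0.063,0,0,0.8,0.6],[-0.009,0.046,-0.063,0,0,0.8,0.6]]}}

```text
clock: 17.55
position: [0.6351, 0.0205, 0.2188]
ee_rot: [3.025, -0.837, 0.001]
force: [0.1, 0.1, -0.4]
width: 0.399
```

```bash

python3 -c "
from h import *
im=cams.get_image('wrist');rel([.638,.0196,.2247],-30.97)
np.savez('w8.npz',**im);o=dict(np.load('w2.npz'))
f=lambda i:cv2.resize(i['color'][65:190,255:405],None,fx=2.6*1,fy=2.6*1.0,interpolation=cv2.INTER_CUBIC)
a=np.hstack([f(o),f(im)]);print(a.shape);cv2.imwrite('pics/cmp.png',a[:,:,::-1])
for i in (o,im): print(np.round(proj(i,[C+[0,0,.065]]),1))
"
```

```text
t 17.6 pos [0.6352 0.0204 0.219 ] ang -30.95 zax [-0.    -0.003 -1.   ] F [ 0.3 -0.8 -0.2] M [-0.04 -0.06  0.01] w 0.4 q [ 0.17  0.51 -0.43  1.54  0.23  1.15 -0.85]
shift mm [ 2.8 -0.7 -5.7] turn [ 0.16 -0.09  0.02]
(325, 780, 3)
[[332.1 139.3]]
[[334.1 133.1]]
```

View pics/cmp.png

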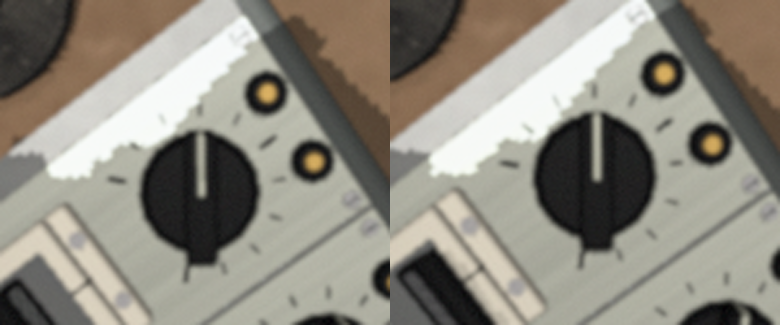

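```bash

cat > m.py <<'E'
from h import *
def line(img,c,r):
    g=cv2.cvtColor(img,cv2.COLOR_RGB2GRAY).astype(float)
    yy,xx=np.mgrid[:g.shape[0],:g.shape[1]];m=(np.hypot(xx-c[0],yy-c[1])<r)
    w=np.where(m,np.clip(g-70,0,None),0);n,lab=cv2.connectedComponents((w>0).astype(np.uint8))
    k=max(range(1,n),key=lambda k:w[lab==k].sum());w=w*(lab==k)
    p=np.c_[xx[w>0],yy[w>0]];ww=w[w>0];mu=(p*ww[:,None]).sum(0)/ww.sum();q=p-mu
    e=np.linalg.eigh((q*ww[:,None]).T@q)[1][:,1]
    return mu,e
def wang(im,c,r):
    mu,e=line(im["color"],c,r);P=unproj(im,[mu-5*e,mu+5*e],.084);d=P[1]-P[0]
    return np.round(mu,1),np.degrees(np.arctan2(d[1],d[0]))%180
E
python3 -c "
from m import *
print(wang(dict(np.load('w2.npz')),(331.8,138.3),20),wang(dict(np.load('w8.npz')),(334,132.5),20))
t=cams.get_image('top');np.savez('t8.npz',**t)
o=dict(t);o['color']=cv2.imread('pics/top0.png')[:,:,::-1].copy()
print(np.round(proj(t,[C+[0,0,.065]]),1))
for i in (o,t): print([wang(i,c,10) for c in [(310.5,189.5),(353.3,184.2),(396,179)]])
f=lambda i:cv2.resize(i['color'][145:260,280:435],None,fx=2.5,fy=2.5,interpolation=cv2.INTER_CUBIC)
cv2.imwrite('pics/cmpt.png',np.hstack([f(o),f(t)])[:,:,::-1])
"
```

```text
(array([331.9, 129.2]), np.float64(60.736410150393)) (array([334.2, 123. ]), np.float64(59.9335704820391))
[[309.7 189.4]]
[(array([305.8, 185.1]), np.float64(58.01588088651748)), (array([349.8, 179.2]), np.float64(53.580314403847225)), (array([391.6, 177.5]), np.float64(100.18473317593534))]
[(array([312., 189.]), np.float64(15.297080236115704)), (array([353.5, 184.2]), np.float64(174.55002813732116)), (array([395.7, 179.1]), np.float64(30.752775661814724))]
```

View pics/cmpt.png

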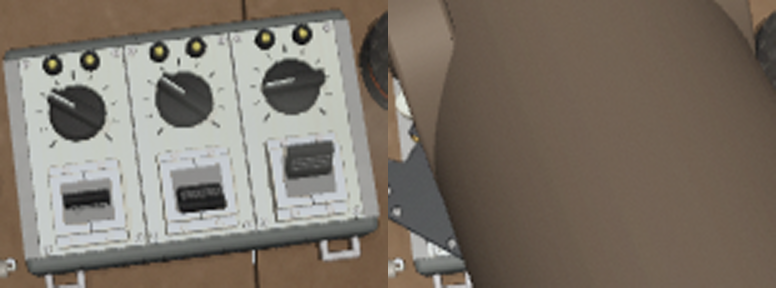

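The wrist view gives the bar at 59.9° now against 60.7° at the start, a difference within the noise. The arm blocks the top view, so I'll retreat and check from there.

Emit:
{"method": "servo_tool", "body": {"plan": [[0,0.05,-0.01,0,0,0,0.6],[-0.01,0.1,-0.01,0,0,0,0.6],[-0.02,0.15,-0.01,0,0,0,0.6],[-0.03,0.2,-0.01,0,0,0,0.6],[-0.03,0.25,-0.01,0,0,0,0.6],[-0.03,0.3,-0.01,0,0,0,0.6],[-0.03,0.34,-0.01,0,0,0,0.6],[-0.03,0.34,-0.01,0,0,0,0.6]]}}

```text
clock: 18.45
position: [0.4306, -0.2621, 0.2302]
ee_rot: [3.018, -0.852, 0.001]
force: [0.2, 0.1, -0.1]
width: 0.402
```

```bash

python3 -c "
from m import *
t=cams.get_image('top');np.savez('t9.npz',**t);s=cams.get_image('side')
o=dict(t);o['color']=cv2.imread('pics/top0.png')[:,:,::-1].copy()
for i in (o,t): print([wang(i,c,10) for c in [(310.5,189.5),(353.3,184.2),(396,179)]])
f=lambda i:cv2.resize(i['color'][145:260,280:435],None,fx=2.5,fy=2.5,interpolation=cv2.INTER_CUBIC)
a=np.hstack([f(o),f(t)])
so=cv2.imread('pics/side0.png')[:,:,::-1]
g=lambda i:cv2.resize(i[200:300,280:400],(388,300),interpolation=cv2.INTER_CUBIC)
cv2.imwrite('pics/cmpt2.png',np.vstack([a,np.hstack([g(so),g(s['color'])])[:,:a.shape[1]]])[:,:,::-1])
rel(C,0)
"
```

```text
[(array([305.8, 185.1]), np.float64(58.01588088651748)), (array([349.8, 179.2]), np.float64(53.580314403847225)), (array([391.6, 177.5]), np.float64(100.18473317593534))]
[(array([306.1, 185.1]), np.float64(57.632058507563485)), (array([349.8, 179.3]), np.float64(53.64858378314985)), (array([391.7, 177.5]), np.float64(100.13742843612037))]
t 18.55 pos [ 0.4342 -0.2567  0.2305] ang -31.14 zax [ 0.001 -0.003 -1.   ] F [ 0.2  0.6 -1.1] M [ 0.02 -0.07  0.04] w 0.397 q [ 0.73  0.27 -0.38  1.84  0.12  1.04 -0.24]
shift mm [  36.9 -387.4  229.8] turn [  0.16  -0.13 -31.14]
```

View pics/cmpt2.png

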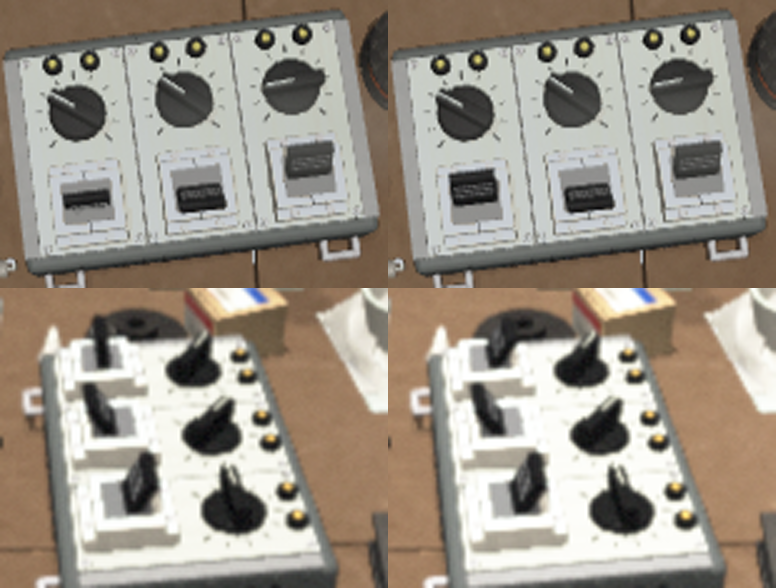

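The left lever is on and looks like the right channel's. The left dial reads 57.6° against 58.0° at the start, and the other two are unchanged. I'll sign off.

```bash
python3 -c "
from h import *
print(workorder.sign_off())"
```

```text
the job is handed in; nothing more can be done
None
```

The tripped channel was the left one. I reset it in the order you asked and handed the job in at about 18.6 s of the 66 s allowed.

- **Dial to zero:** I wound the left dial from about mark 3 down until it pressed against its stop. The wrist camera showed the pointer on the long 0 mark.
- **Breaker:** I pushed the lever fully off until it met resistance (about 14 N), then fully on until it met resistance again (above 12 N). The pictures show it leaning the same way as the running channel's lever.
- **Dial back up:** I turned the dial back up 81° to mark 3.
- **Last checks:** In the top view the left dial's bar is at 57.6°, against 58.0° at the start. The wrist view gave 59.9° against 60.7°, a slightly larger gap but within the measuring noise.
- **Other two channels:** Their dials read within 0.1° of where they began, and their levers look unchanged. The arm was clear of everything at hand-in.

No check failed. An early position estimate from the side camera differed from the top camera by about 5 mm. I used the top and wrist cameras instead, which agreed with each other to about 2 mm.

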